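Put the polish tin away in the shoe caddy

ROBOT

A 6-joint arm with a two-finger parallel gripper is mounted at the origin on the work surface. World frame = base frame: x ahead of the robot, y to its left, z up, the work surface at z = 0. Lengths are in m, angles in degrees, forces in N, time in s.
With the tool pointing down it reaches from about 0.35 to 0.975 m from the base axis. Payload 7.1 kg.
Tool frame: the origin (TCP) lies midway between the tips of the shut fingers; the grasp point (between the pads) lies 19 mm behind it; z points along the fingers, y is the line along which they close (so a half turn about z gives the same grasp; the last joint's range is limited). The gripper opens to 88 mm and grips with 3 to 60 N. Pads are 20 mm wide; open, the fingers measure 115 mm over their backs; the gripper's body (75 mm by 178 mm) begins 61 mm behind the grasp point.
Start: joints at [68.182, 24.242, 93.386, -0, 62.372, -1.089], TCP at [0.221, 0.585, 0.199] pointing down, gripper open.
Joint ranges: [-172.04, 172.04], [-51.8, 120.97], [4.93, 147.93], [-75.15, 255.16], [6.16, 154.13], [-145.62, 145.62]. Speed limits (degrees/s): [136.94, 136.94, 172.46, 180, 180, 180].

INTERFACE

Orientations are given as a 3x3 rotation matrix whose columns are the frame's x, y, z axes.
In Python, from station import sense, grab_frame, close_job gives the robot as it stands.
- The arm moves only by the tool play_rows, never from a script. Its argument "commands" is a list of rows, each an object of numbers: "rx", "ry", "rz": the turn, a rotation vector about the tool's x, y, z as a fraction of full scale; "x", "y", "z": the shift along the tool's x, y, z as a fraction of full scale; "jaw": the closure, from -1 (fully open) to 1 (shut). In form: [{"rx": .., "ry": .., "rz": .., "x": .., "y": .., "z": .., "jaw": ..}, ...]. A call has 1 to 20 rows; each row is the pose to reach, as a shift and turn from the pose commanded when the call began, along the tool's axes at that moment, turning the shorter way round; what a row does not reach only later rows make up. Full scale, the value 1, is 0.6 m for a shift and 180 degrees for a turn. A row lasts 1/8 s, in which the tool goes at most 62.5 mm and 10.7 degrees, less where a joint would pass 70% of its speed; a pose out of reach is approached as far as the arm can. A call with a number of a shift or a turn outside -1 to 1 is refused whole. A call with a gripper value outside its range is refused whole. The fingers move at their own pace and stop on an object; "squeeze" is the grip in N (left out, the last holds). Time passes only in rows, so rows that repeat a pose let the fingers close. It gives the time, the measured TCP pose, the force, the opening and the grip force at its end, in the units of the state.
- sense(): the state, without advancing time (a new reading comes with each control period).
- grab_frame(name): name is "side" or "top" or "wrist"; returns a dict with "pixels" (400x640x3 uint8, red, green, blue), "z_map" (400x640 float32, m along the optical axis (not along the pixel's ray), 0 where there is no reading), "intrinsics" (3x3 intrinsics, pixels), "R" (3x3) and "t" (3): a world point X has camera coordinates R X + t; the wrist camera has in their place "mount" (4x4, takes a point from camera to tool coordinates, whose origin is the TCP and whose axes are the flange's). Camera axes: x right, y down, z forward; pixel columns grow to the right and rows downward; lengths in m; the calibration is good to about 2 mm. A picture is of the moment at which its call begins: read the wrist's pose just before it.
- close_job(): hands the job in; it is judged then, once.
The state is a dict: "time_s": time; "joint_pos": joint angles; "joint_velocities": joint speeds; "tau": joint torques, N m; "position": TCP position; "tool_rot": TCP orientation; "force": force on the tool from outside, world axes, zero at the start; "torque": the same for the moment, N m; "opening": finger opening in m; "gripper_force": force on a finger pad.
Only numpy, scipy, OpenCV 4.12 (cv2) and the standard library are available. Lean on these libraries where they do the work, as an engineer would, in place of code of your own. Each camera call takes 0.05 s, during which the arm holds its last target. There are 200 camera calls.

TASK

Swing the grey caddy's door wide open, then push the closed polish tin across the table into the caddy's empty bay, keeping it flat on the table all the way, and swing the door fully shut behind it. Leave the brush, shoe tree and shoehorn where they lie.

Things in the scene. Friction and masses are not known exactly. Their poses are not given: they have to be found in the camera images.
- caddy: Grey plastic caddy, fixed. Origin on the table at the centre of its empty bay; x points from doorway to back, z up. Bay open on top, no floor or sill (tin slides on the table): 125 mm deep (x -62.5 to 62.5), 120 wide (y -60 to 60), walls 6 thick, 45 high; the doorway is the full width at x = -62.5. Behind it to x = 143.5 a pocket with small things up to 50 high and a carrying loop 81 high.
- caddy_door (a joint): Door angle, rad: 0 fully shut, grows as it swings outwards, 1.75 its stop; wide open is about a right angle. Vertical hinge at x -66.5, y -66 mm of the caddy; shut, the door runs from there along the caddy's +y. Stays where left (light friction, no spring or catch). Panel 132 mm long from the hinge, 8 mm thick, 3 to 43 mm above the table.
- door_tab (a point): Top centre of the door's grip tab, a block 30 mm long and 12 mm thick that stands on the door's top edge, 112 mm from the hinge; its top is 55 mm above the table. x is the door's normal (towards the bay when shut), y runs along the door away from the hinge.
- door_hinge (a point): Point on the door's hinge axis, 23 mm above the table; turns with the door (y runs along the door towards its free edge).
- tin: Round closed polish tin, metal with a dark lid, 92 mm diameter (too wide to grip across), 32 mm high, about 160 g, lying flat and loose on the table. Origin at the centre of its underside, z up.
- brush: Plastic shoe brush lying bristles down, 165 x 54 x 46 mm, long axis x; origin at the centre of its underside. Leave alone.
- shoe_tree: Wooden shoe tree with round heel block, steel rod and toe block, about 227 mm long along x, 66 mm wide, up to 69 mm high; origin at the table under the rod (toe end at +127 mm, heel end at -100 mm). Leave alone.
- shoehorn: Steel shoehorn, a tapered trough 175 mm long along x, broad end (46 mm) at -x, about 10 mm high; origin on the table near its middle. Leave alone.

How it is judged (in metres and radians):
On the way, in this order (a step that is already met when the one before it is completed fails the run):
1. the door is swung wide open (beyond 1.3 rad) while the tin is still outside the bay (value of joint caddy_door above 1.3 rad and x of tin in the frame of caddy below -0.1 m), for 0.1 s.
2. the tin is pushed into the bay through the doorway (x of tin in the frame of caddy between -0.035 and 0.03 m and y of tin in the frame of caddy between -0.03 and 0.03 m and height (world z) of tin below 0.008 m), for 0.2 s.
At the end, for the whole second after the job is handed in: The tin lies flat, right way up and at rest on the table inside the bay (centre within about 25 mm of the bay's centre lengthwise and 20 mm sideways), and the door is shut to within 0.07 rad (x of tin in the frame of caddy between -0.025 and 0.03 m and y of tin in the frame of caddy between -0.02 and 0.02 m and height (world z) of tin below 0.006 m and angle between tin's own z axis and vertical below 0.08 rad and linear speed of tin below 0.02 m/s and value of joint caddy_door below 0.07 rad); the robot touches nothing.
It fails at once if the tin is lifted more than 12 mm or tipped more than 0.25 rad (height (world z) of tin above 0.012 m or angle between tin's own z axis and vertical above 0.25 rad).
It fails at once if brush, shoe tree or shoehorn is moved more than 20 mm (distance of any of brush, shoe_tree, shoehorn from where it was at the start of the episode above 0.02 m).
It also fails if it takes over 72 s, if anything falls off the work surface, if the arm or the gripper's body presses on something with over 40 N, if the wrist force passes 120 N, or if a joint passes its speed limit or range.

## Working session

There is one attempt and no reset: what is moved stays moved. The work goes in short steps, Python scripts to look and compute and a tool call to move; the robot and the scene stay as the last step left them, time stands still between calls to the robot, and variables do not carry over. Pictures are saved under pics/ and viewed, at most 10 in all, crops included, and the job is handed in when it is done.

Besides the shell and the picture viewer there is one more tool, called after "Request:" by a JSON object that holds its "fn" and its "kwargs", one argument or row to a line. play_rows: Moves the arm, as the interface text tells. Its arguments: {"type":"object","properties":{"commands":{"type":"array","items":{"type":"object","properties":{"rx":{"type":"number"},"ry":{"type":"number"},"rz":{"type":"number"},"x":{"type":"number"},"y":{"type":"number"},"z":{"type":"number"},"jaw":{"type":"number"}}}},"squeeze":{"type":"number"}},"required":["commands"]}

```bash
mkdir -p pics; python3 - <<'E'
from station import *
import cv2,numpy as np
s=sense();print(s['time_s'],s['position'],np.round(s['tool_rot'],3).tolist(),s['force'])
for n in("top","side"):
    f=grab_frame(n);cv2.imwrite(f'pics/{n}0.png',f['pixels'][:,:,::-1]);np.savez(f'{n}0.npz',**f)
    print(n,f['intrinsics'].tolist(),np.round(f['R'],3).tolist(),f['t'])
E
```

```text
0.0 [0.22097515 0.58396872 0.19867352] [[-0.935, 0.354, -0.001], [0.354, 0.935, -0.001], [0.0, -0.002, -1.0]] [ 0.01886859 -1.0617826   0.13205314]
top [[451.22908169652345, 0.0, 320.39991952169214], [0.0, 451.22908169652345, 202.3626096553355], [0.0, 0.0, 1.0]] [[0.046, -0.999, -0.004], [-0.979, -0.044, -0.2], [0.2, 0.013, -0.98]] [0.02200042 0.59117114 0.97074221]
side [[505.60684985192347, 0.0, 319.7935822254323], [0.0, 505.60684985192347, 208.3642980973537], [0.0, 0.0, 1.0]] [[-0.923, -0.384, -0.013], [-0.262, 0.654, -0.709], [0.28, -0.652, -0.705]] [0.56756826 0.17297903 0.9145331 ]
```

View pics/top0.png

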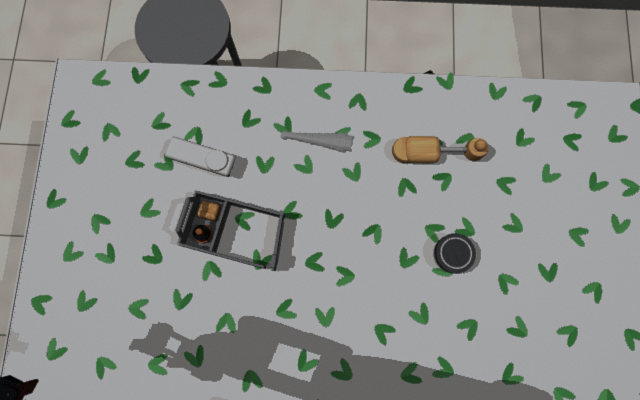

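View pics/side0.png

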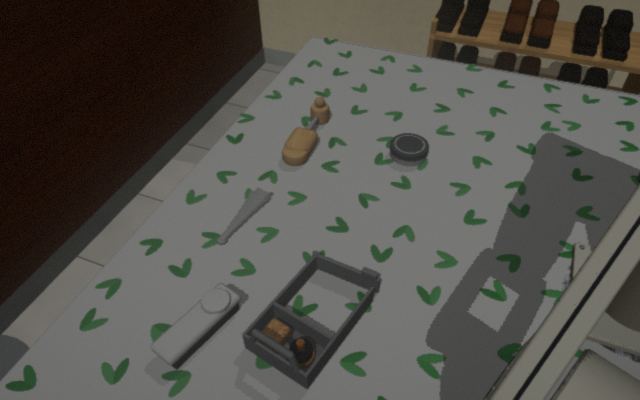

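The top view shows the caddy with its doorway edge at about (282,213)–(275,268), tin at (455,253), brush (200,156), shoehorn (317,138) and shoe tree (440,150). The side view shows the door tab near (370,272).

```bash
cat > h.py <<'E'
import numpy as np,cv2
def load(n): return dict(np.load(n))
def cloud(f):
    v,u=np.mgrid[0:400,0:640]; z=f['z_map']; K=f['intrinsics']
    c=np.stack([(u-K[0,2])/K[0,0]*z,(v-K[1,2])/K[1,1]*z,z],-1)
    return (c-f['t'])@f['R']   # R^T (c-t)
def ray(f,uv,h):
    K=f['intrinsics'];uv=np.atleast_2d(uv).astype(float)
    d=np.c_[(uv-K[:2,2])/[K[0,0],K[1,1]],np.ones(len(uv))]@f['R'];o=-f['R'].T@f['t']
    return o+d*((h-o[2])/d[:,2])[:,None]
E
python3 - <<'E'
from h import *
for n in('top0.npz','side0.npz'):
    f=load(n);P=cloud(f);px=f['pixels'].astype(int);ok=f['z_map']>0
    dark=(px.max(2)<95)&ok
    boxes={'top0.npz':dict(tin=(425,485,225,280),cad=(170,292,185,278)),'side0.npz':dict(tin=(380,440,125,170),cad=(240,385,250,385))}[n]
    for k,(u0,u1,v0,v1) in boxes.items():
        q=P[v0:v1,u0:u1][ok[v0:v1,u0:u1]]
        if k=='tin':
            m=q[(q[:,2]>.025)&(q[:,2]<.04)];c,r=cv2.minEnclosingCircle(m[:,:2].astype(np.float32));print(n,k,len(m),m.mean(0),c,r)
        else:
            m=q[(q[:,2]>.036)&(q[:,2]<.052)];print(n,k,len(m),m.mean(0),cv2.minAreaRect(m[:,:2].astype(np.float32)));print(cv2.boxPoints(cv2.minAreaRect(m[:,:2].astype(np.float32))).tolist())
            t=q[(q[:,2]>.049)&(q[:,2]<.058)];t=t[t[:,1]<m[:,1].min()+.03];print('tab',len(t),t.mean(0) if len(t) else '')
    for k,(u0,u1,v0,v1) in (dict(brush=(160,240,130,180),horn=(275,358,120,155),tree=(385,492,130,170)).items() if n[0]=='t' else []):
        q=P[v0:v1,u0:u1][ok[v0:v1,u0:u1]];m=q[q[:,2]>(.006)];print(k,m.min(0),m.max(0))
f=load('top0.npz')
c=cv2.resize(f['pixels'][180:285,165:300,::-1],None,fx=5,fy=5,interpolation=cv2.INTER_CUBIC);cv2.imwrite('pics/c1.png',c)
E
```

```text
top0.npz tin 1262 [ 0.4908704  -0.26450703  0.03218633] (0.4916203022003174, -0.2652572989463806) 0.046236343681812286
top0.npz cad 1127 [0.52557966 0.25990497 0.04382105] ((0.5210385322570801, 0.24704083800315857), (0.23244890570640564, 0.13611748814582825), 78.76742553710938)
[[0.43164387345314026, 0.14630001783370972], [0.5651540160179138, 0.11978542059659958], [0.6104332208633423, 0.3477816581726074], [0.47692304849624634, 0.37429624795913696]]
tab 70 [0.45554088 0.14893268 0.05438946]
brush [0.65024723 0.25908046 0.00619855] [0.76198318 0.42673111 0.05219182]
horn [ 0.73076561 -0.02453704  0.00600355] [0.81134996 0.15529757 0.01321945]
tree [ 0.70580291 -0.34232857  0.00627853] [ 0.77208563 -0.11272852  0.07148913]
side0.npz tin 800 [ 0.49354128 -0.25903534  0.03236991] (0.49512937664985657, -0.26412051916122437) 0.04913094639778137
side0.npz cad 2319 [0.52388039 0.26606447 0.04329206] ((0.5232096910476685, 0.24967336654663086), (0.23104184865951538, 0.13798587024211884), 79.14472961425781)
[[0.43369540572166443, 0.14921292662620544], [0.5692121386528015, 0.12322621792554855], [0.6127239465713501, 0.3501338064670563], [0.4772072434425354, 0.37612050771713257]]
tab 110 [0.45437983 0.15155675 0.0539063 ]
```

View pics/c1.png

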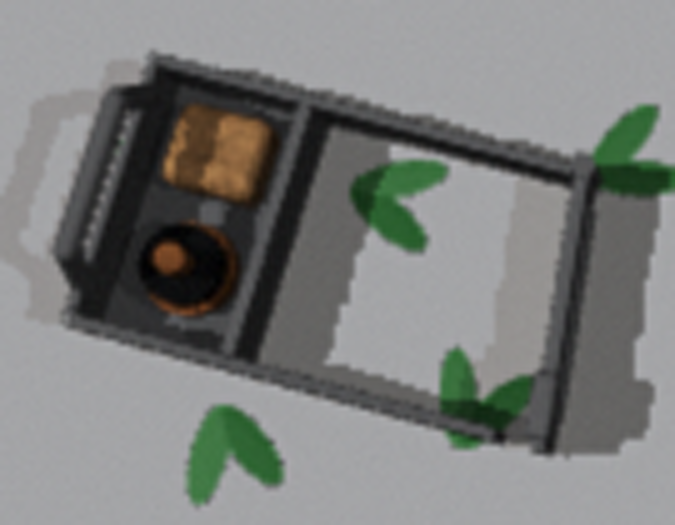

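The crop shows the door slightly ajar: hinge at crop (585,165), free edge (548,450), tab by the free edge at about (540,395).

```bash
python3 - <<'E'
from h import *
for n,(u0,u1,v0,v1) in (('top0.npz',(170,292,185,278)),('side0.npz',(240,385,250,385))):
    f=load(n);P=cloud(f)[v0:v1,u0:u1].reshape(-1,3);z=f['z_map'][v0:v1,u0:u1].ravel();P=P[z>0]
    m=P[(P[:,2]>.038)&(P[:,2]<.049)];
    a=np.radians(79)
    for it in range(4):
        X=np.array([np.cos(a),np.sin(a)]);Y=np.array([-X[1],X[0]])
        x=m[:,:2]@X;y=m[:,:2]@Y
        k=(x>x.max()-.19)
        lo=m[k&(y<np.percentile(y[k],1)+.008)];hi=m[k&(y>np.percentile(y[k],99)-.008)]
        d=[cv2.fitLine(q[:,:2].astype(np.float32),cv2.DIST_HUBER,0,.01,.01).ravel() for q in(lo,hi)]
        an=[np.arctan2(e[1],e[0])%np.pi for e in d];a=np.mean(an)
    yc=np.mean([d[0][2:]@Y,d[1][2:]@Y]);
    # cross wall at x=62.5..68.5
    k=(abs(y-yc)<.05);h=np.histogram(x[k],bins=np.arange(x.min(),x.max(),.003))
    print(n,np.degrees(an),yc,(d[1][2:]-d[0][2:])@Y,'x',np.percentile(x,[.5,99.5]));print(list(zip(np.round(h[1],3),h[0])))
    xb=np.percentile(x[abs(y-yc)<.07],99.5)-.1435
    o=X*xb+Y*yc;print('origin',o)
    q=np.c_[(m[:,:2]-o)@X,(m[:,:2]-o)@Y];dd=q[(q[:,0]<-.064)&(abs(q[:,1])<.05)];
    e=cv2.fitLine(dd.astype(np.float32),cv2.DIST_HUBER,0,.01,.01).ravel();print('door line',e,'angle',np.arctan(-e[0]/e[1]))
E
```

```text
top0.npz [77.67709 77.50781] -0.45522955 0.1253224 x [0.23733892 0.46562309]
[(np.float64(0.236), np.int64(2)), (np.float64(0.239), np.int64(1)), (np.float64(0.242), np.int64(13)), (np.float64(0.245), np.int64(28)), (np.float64(0.248), np.int64(40)), (np.float64(0.251), np.int64(30)), (np.float64(0.254), np.int64(12)), (np.float64(0.257), np.int64(3)), (np.float64(0.26), np.int64(0)), (np.float64(0.263), np.int64(0)), (np.float64(0.266), np.int64(0)), (np.float64(0.269), np.int64(0)), (np.float64(0.272), np.int64(0)), (np.float64(0.275), np.int64(0)), (np.float64(0.278), np.int64(0)), (np.float64(0.281), np.int64(0)), (np.float64(0.284), np.int64(0)), (np.float64(0.287), np.int64(0)), (np.float64(0.29), np.int64(0)), (np.float64(0.293), np.int64(0)), (np.float64(0.296), np.int64(0)), (np.float64(0.299), np.int64(0)), (np.float64(0.302), np.int64(0)), (np.float64(0.305), np.int64(0)), (np.float64(0.308), np.int64(0)), (np.float64(0.311), np.int64(0)), (np.float64(0.314), np.int64(0)), (np.float64(0.317), np.int64(0)), (np.float64(0.32), np.int64(0)), (np.float64(0.323), np.int64(0)), 
[... 3817 characters left out ...]
np.int64(0)), (np.float64(0.417), np.int64(3)), (np.float64(0.42), np.int64(5)), (np.float64(0.423), np.int64(7)), (np.float64(0.426), np.int64(5)), (np.float64(0.429), np.int64(18)), (np.float64(0.432), np.int64(2)), (np.float64(0.435), np.int64(0)), (np.float64(0.438), np.int64(0)), (np.float64(0.441), np.int64(0)), (np.float64(0.444), np.int64(0)), (np.float64(0.447), np.int64(0)), (np.float64(0.45), np.int64(0)), (np.float64(0.453), np.int64(0)), (np.float64(0.456), np.int64(2)), (np.float64(0.459), np.int64(54)), (np.float64(0.462), np.int64(113)), (np.float64(0.465), np.int64(71))]
origin [0.5154817 0.2210071]
door line [ 0.09173966 -0.99578303 -0.07291516 -0.01687499] angle 0.09186883
```

```bash
cat >> h.py <<'E'
A=np.radians(77.65);X=np.array([np.cos(A),np.sin(A)]);Y=np.array([-X[1],X[0]]);O=np.array([.5146,.2180])
H=np.array([-.0665,-.066])
def tocad(p): p=np.asarray(p)[:2]-O; return np.array([p@X,p@Y])
def door(th,r,off): # caddy xy; off along inward normal
    return H+r*np.array([-np.sin(th),np.cos(th)])+off*np.array([np.cos(th),np.sin(th)])
def frac(s,targets): # targets: (cx,cy,z) list -> tool-axis fractions
    for t in targets:
        w=np.r_[O+t[0]*X+t[1]*Y,t[2]]
        print(np.round(np.asarray(t),3),np.round(np.array(s['tool_rot']).T@(w-s['position'])/.6,4))
E
echo ok
```

```text
ok
```

Request:
{"fn": "play_rows", "kwargs": {
  "commands": [
    {"x": -0.08,"y": -0.06,"rz": 0.05,"jaw": 1},
    {"x": -0.641,"y": -0.461,"rz": 0.4536,"jaw": 1},
    {"x": -0.641,"y": -0.461,"rz": 0.4536,"jaw": 1},
    {"x": -0.641,"y": -0.461,"rz": 0.4536,"jaw": 1},
    {"x": -0.641,"y": -0.461,"rz": 0.4536,"jaw": 1},
    {"x": -0.641,"y": -0.461,"rz": 0.4536,"jaw": 1},
    {"x": -0.641,"y": -0.461,"rz": 0.4536,"jaw": 1},
    {"x": -0.641,"y": -0.461,"rz": 0.4536,"jaw": 1},
    {"x": -0.641,"y": -0.461,"rz": 0.4536,"jaw": 1},
    {"x": -0.641,"y": -0.461,"rz": 0.4536,"jaw": 1},
    {"x": -0.641,"y": -0.461,"rz": 0.4536,"jaw": 1},
    {"x": -0.641,"y": -0.461,"rz": 0.4536,"jaw": 1},
    {"x": -0.641,"y": -0.461,"rz": 0.4536,"jaw": 1},
    {"x": -0.641,"y": -0.461,"rz": 0.4536,"jaw": 1}
  ]
}}

```text
invalid input at $.commands[0]: expected keys rx, ry, rz, x, y, z, jaw
```

```bash
python3 - <<'E'
from h import *
from station import *
s=sense();print(s['time_s'],s['position'],tocad(s['position']),np.round(s['tool_rot'],3).tolist(),s['opening'],s['joint_pos'],s['force'])
f=grab_frame('wrist');cv2.imwrite('pics/w1.png',f['pixels'][:,:,::-1])
print(np.round(f['mount'],3).tolist())
frac(s,[(-.035,.025,.022)]+[(*door(t,.09,.016),.022) for t in np.arange(.1,1.75,.1)])
E
```

```text
0.1 [0.22098812 0.58406335 0.19877841] [0.29479381 0.3651122 ] [[-0.935, 0.354, -0.001], [0.354, 0.935, -0.001], [0.0, -0.001, -1.0]] 0.0878473271231524 [ 6.81830306e+01  2.42802630e+01  9.34268695e+01  5.68195424e-04
  6.23709361e+01 -1.08880484e+00] [ 0.45439189  0.1504976  -0.02317029]
[[-0.002, -0.971, -0.241, 0.066], [1.0, -0.002, -0.0, -0.001], [-0.0, -0.241, 0.971, -0.186], [0.0, 0.0, 0.0, 1.0]]
[-0.035  0.025  0.022] [-0.6409 -0.4608  0.2952]
[-0.06   0.025  0.022] [-0.6466 -0.5013  0.2953]
[-0.069  0.025  0.022] [-0.6485 -0.5165  0.2953]
[-0.078  0.025  0.022] [-0.6518 -0.5313  0.2953]
[-0.087  0.023  0.022] [-0.6566 -0.5458  0.2954]
[-0.096  0.021  0.022] [-0.6628 -0.5597  0.2954]
[-0.104  0.017  0.022] [-0.6704 -0.5729  0.2954]
[-0.112  0.013  0.022] [-0.6792 -0.5853  0.2954]
[-0.12   0.008  0.022] [-0.6893 -0.5967  0.2954]
[-0.127  0.002  0.022] [-0.7004 -0.6071  0.2954]
[-0.134 -0.004  0.022] [-0.7125 -0.6163  0.2954]
[-0.139 -0.011  0.022] [-0.7255 -0.6243  0.2955]
[-0.145 -0.018  0.022] [-0.7392 -0.6309  0.2955]
[-0.149 -0.027  0.022] [-0.7535 -0.6362  0.2955]
[-0.152 -0.035  0.022] [-0.7683 -0.6399  0.2955]
[-0.155 -0.044  0.022] [-0.7833 -0.6422  0.2955]
[-0.157 -0.053  0.022] [-0.7985 -0.643   0.2955]
[-0.158 -0.062  0.022] [-0.8137 -0.6422  0.2955]
```

View pics/w1.png

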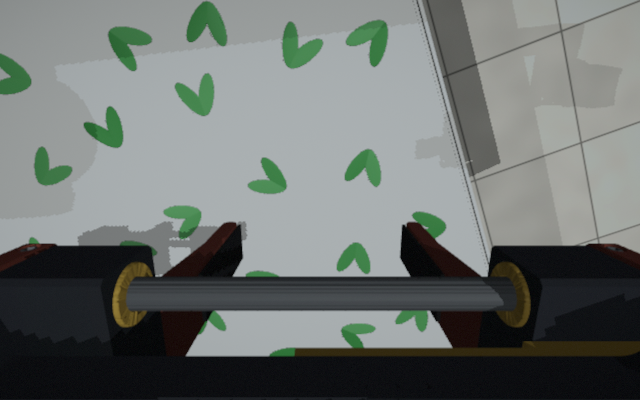

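The move was refused because every key is required. The wrist view shows only the open fingers (about (240,230) and (405,230)) over bare table. I'll repeat the move with full rows.

Request:
{"fn": "play_rows", "kwargs": {
  "commands": [
    {"x": -0.08,"y": -0.06,"z": 0,"rx": 0,"ry": 0,"rz": 0.05,"jaw": 1},
    {"x": -0.641,"y": -0.461,"z": 0,"rx": 0,"ry": 0,"rz": 0.4536,"jaw": 1},
    {"x": -0.641,"y": -0.461,"z": 0,"rx": 0,"ry": 0,"rz": 0.4536,"jaw": 1},
    {"x": -0.641,"y": -0.461,"z": 0,"rx": 0,"ry": 0,"rz": 0.4536,"jaw": 1},
    {"x": -0.641,"y": -0.461,"z": 0,"rx": 0,"ry": 0,"rz": 0.4536,"jaw": 1},
    {"x": -0.641,"y": -0.461,"z": 0,"rx": 0,"ry": 0,"rz": 0.4536,"jaw": 1},
    {"x": -0.641,"y": -0.461,"z": 0,"rx": 0,"ry": 0,"rz": 0.4536,"jaw": 1},
    {"x": -0.641,"y": -0.461,"z": 0,"rx": 0,"ry": 0,"rz": 0.4536,"jaw": 1},
    {"x": -0.641,"y": -0.461,"z": 0,"rx": 0,"ry": 0,"rz": 0.4536,"jaw": 1},
    {"x": -0.641,"y": -0.461,"z": 0,"rx": 0,"ry": 0,"rz": 0.4536,"jaw": 1},
    {"x": -0.641,"y": -0.461,"z": 0,"rx": 0,"ry": 0,"rz": 0.4536,"jaw": 1},
    {"x": -0.641,"y": -0.461,"z": 0,"rx": 0,"ry": 0,"rz": 0.4536,"jaw": 1},
    {"x": -0.641,"y": -0.461,"z": 0,"rx": 0,"ry": 0,"rz": 0.4536,"jaw": 1},
    {"x": -0.641,"y": -0.461,"z": 0,"rx": 0,"ry": 0,"rz": 0.4536,"jaw": 1}
  ]
}}

```text
time_s: 1.9
position: [0.4829, 0.19, 0.1995]
tool_rot: [[0.214, 0.977, 0.0], [0.977, -0.214, 0.0], [0.0, 0.0, -1.0]]
force: [0.0, 0.3, -0.7]
opening: 0.0003
gripper_force: 0.0
```

```bash
python3 - <<'E'
from h import *
from station import *
s=sense();print(s['time_s'],s['position'],tocad(s['position']),np.round(s['tool_rot'],3).tolist(),s['opening'],np.round(s['joint_pos'],1),s['force'])
f=grab_frame('wrist');cv2.imwrite('pics/w2.png',f['pixels'][:,:,::-1])
frac(s,[(-.035,.025,.022)]+[(*door(t,.09,.016),.022) for t in np.arange(.1,1.75,.1)])
E
```

```text
1.9 [0.48285449 0.19001072 0.19949959] [-0.03413141  0.02502446] [[0.214, 0.977, 0.0], [0.977, -0.214, 0.0], [0.0, 0.0, -1.0]] 0.0003160682330356642 [ 20.2  15.3 106.7   0.   57.9  32.5] [ 1.35963344e-04  2.91251113e-01 -6.86327256e-01]
[-0.035  0.025  0.022] [-0.0015  0.      0.2958]
[-0.06   0.025  0.022] [-4.240e-02 -2.000e-04  2.958e-01]
[-0.069  0.025  0.022] [-0.0576 -0.0006  0.2958]
[-0.078  0.025  0.022] [-0.0728  0.0005  0.2958]
[-0.087  0.023  0.022] [-0.0878  0.0031  0.2958]
[-0.096  0.021  0.022] [-0.1025  0.0073  0.2958]
[-0.104  0.017  0.022] [-0.1166  0.0128  0.2958]
[-0.112  0.013  0.022] [-0.1302  0.0198  0.2958]
[-0.12   0.008  0.022] [-0.143   0.028   0.2958]
[-0.127  0.002  0.022] [-0.1549  0.0375  0.2958]
[-0.134 -0.004  0.022] [-0.1658  0.0482  0.2958]
[-0.139 -0.011  0.022] [-0.1756  0.0599  0.2958]
[-0.145 -0.018  0.022] [-0.1841  0.0725  0.2958]
[-0.149 -0.027  0.022] [-0.1914  0.0858  0.2958]
[-0.152 -0.035  0.022] [-0.1973  0.0999  0.2958]
[-0.155 -0.044  0.022] [-0.2017  0.1144  0.2958]
[-0.157 -0.053  0.022] [-0.2047  0.1294  0.2958]
[-0.158 -0.062  0.022] [-0.2062  0.1445  0.2958]
```

View pics/w2.png

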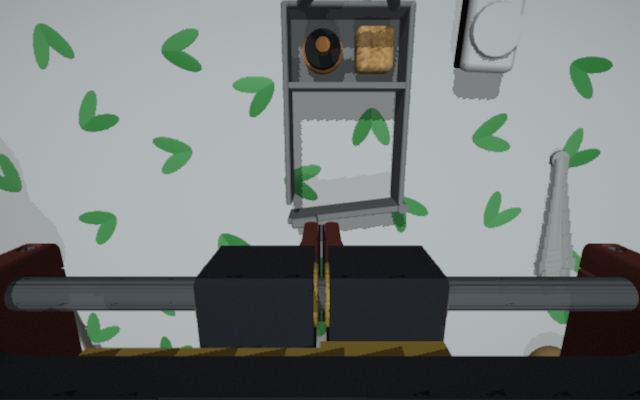

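Request:
{"fn": "play_rows", "kwargs": {
  "commands": [
    {"x": -0.002,"y": 0,"z": 0.1,"rx": 0,"ry": 0,"rz": 0,"jaw": 1},
    {"x": -0.002,"y": 0,"z": 0.18,"rx": 0,"ry": 0,"rz": 0,"jaw": 1},
    {"x": -0.002,"y": 0,"z": 0.25,"rx": 0,"ry": 0,"rz": 0,"jaw": 1},
    {"x": -0.002,"y": 0,"z": 0.296,"rx": 0,"ry": 0,"rz": 0,"jaw": 1},
    {"x": -0.002,"y": 0,"z": 0.296,"rx": 0,"ry": 0,"rz": 0,"jaw": 1},
    {"x": -0.022,"y": 0,"z": 0.296,"rx": 0,"ry": 0,"rz": 0,"jaw": 1},
    {"x": -0.042,"y": 0,"z": 0.296,"rx": 0,"ry": 0,"rz": 0,"jaw": 1},
    {"x": -0.058,"y": 0,"z": 0.296,"rx": 0,"ry": 0,"rz": 0,"jaw": 1},
    {"x": -0.073,"y": 0.001,"z": 0.296,"rx": 0,"ry": 0,"rz": 0,"jaw": 1},
    {"x": -0.088,"y": 0.003,"z": 0.296,"rx": 0,"ry": 0,"rz": 0,"jaw": 1},
    {"x": -0.102,"y": 0.007,"z": 0.296,"rx": 0,"ry": 0,"rz": 0,"jaw": 1},
    {"x": -0.117,"y": 0.013,"z": 0.296,"rx": 0,"ry": 0,"rz": 0,"jaw": 1},
    {"x": -0.13,"y": 0.02,"z": 0.296,"rx": 0,"ry": 0,"rz": 0,"jaw": 1},
    {"x": -0.143,"y": 0.028,"z": 0.296,"rx": 0,"ry": 0,"rz": 0,"jaw": 1},
    {"x": -0.155,"y": 0.038,"z": 0.296,"rx": 0,"ry": 0,"rz": 0,"jaw": 1},
    {"x": -0.166,"y": 0.048,"z": 0.296,"rx": 0,"ry": 0,"rz": 0,"jaw": 1},
    {"x": -0.176,"y": 0.06,"z": 0.296,"rx": 0,"ry": 0,"rz": 0,"jaw": 1},
    {"x": -0.184,"y": 0.073,"z": 0.296,"rx": 0,"ry": 0,"rz": 0,"jaw": 1},
    {"x": -0.191,"y": 0.086,"z": 0.296,"rx": 0,"ry": 0,"rz": 0,"jaw": 1},
    {"x": -0.197,"y": 0.1,"z": 0.296,"rx": 0,"ry": 0,"rz": 0,"jaw": 1}
  ]
}}

```text
time_s: 4.45
position: [0.5205, 0.0635, 0.0222]
tool_rot: [[0.216, 0.976, 0.007], [0.976, -0.216, 0.004], [0.005, 0.006, -1.0]]
force: [11.2, 22.3, -12.2]
opening: 0.0004
gripper_force: 12.4
```

Request:
{"fn": "play_rows", "kwargs": {
  "commands": [
    {"x": -0.005,"y": 0.015,"z": 0,"rx": 0,"ry": 0,"rz": 0,"jaw": 1},
    {"x": -0.008,"y": 0.03,"z": 0,"rx": 0,"ry": 0,"rz": 0,"jaw": 1},
    {"x": -0.008,"y": 0.03,"z": 0,"rx": 0,"ry": 0,"rz": 0,"jaw": 1},
    {"x": -0.008,"y": 0.01,"z": 0,"rx": 0,"ry": 0,"rz": 0,"jaw": 1},
    {"x": -0.008,"y": 0.01,"z": -0.1,"rx": 0,"ry": 0,"rz": 0,"jaw": 1},
    {"x": -0.008,"y": 0.01,"z": -0.17,"rx": 0,"ry": 0,"rz": 0,"jaw": 1},
    {"x": -0.008,"y": 0.01,"z": -0.17,"rx": 0,"ry": 0,"rz": 0,"jaw": -0.1}
  ]
}}

```text
time_s: 5.32
position: [0.523, 0.0553, 0.1267]
tool_rot: [[0.214, 0.977, 0.005], [0.977, -0.214, 0.0], [0.001, 0.005, -1.0]]
force: [0.5, -0.2, -0.2]
opening: 0.0069
gripper_force: 0.0
```

```bash
cat > look.py <<'E'
from h import *
from station import *
import sys
s=sense();print(s['time_s'],s['position'],'cad',tocad(s['position']),np.round(s['tool_rot'],3).tolist(),s['opening'],s['force'])
f=grab_frame('top');np.savez('cur.npz',**f)
P=cloud(f).reshape(-1,3);P=P[(f['z_map']>0).ravel()]
q=np.c_[(P[:,:2]-O)@X,(P[:,:2]-O)@Y,P[:,2]]
d=q[(q[:,2]>.035)&(q[:,2]<.06)&(q[:,0]<-.075)&(q[:,0]>-.26)&(abs(q[:,1])<.16)]
if len(d)>20:
    e=cv2.fitLine(d[:,:2].astype(np.float32),cv2.DIST_HUBER,0,.01,.01).ravel();print('doorpts',len(d),'line',e,'ang',np.arctan2(-e[0],e[1])%np.pi)
px=f['pixels'].astype(int);m=((f['z_map']>0)&(px.max(2)<80)).ravel()
E
python3 - <<'E'
from look import *
cv2.imwrite('pics/t2.png',f['pixels'][:,:,::-1])
frac(s,[(-.477-.080,-.081-.02,.12),(-.477-.080,-.081-.02,.012),(-.477-.05,-.081-.0,.012),(-.26-.05,0,.012)])
E
```

```text
5.325 [0.52298031 0.05532852 0.12668665] cad [-0.15711474 -0.04297903] [[0.214, 0.977, 0.005], [0.977, -0.214, 0.0], [0.001, 0.005, -1.0]] 0.006923733086040518 [ 0.47641541 -0.17297374 -0.19712793]
[-0.557 -0.101  0.12 ] [-0.6665  0.0967  0.0108]
[-0.557 -0.101  0.012] [-0.6667  0.0958  0.1908]
[-0.527 -0.081  0.012] [-0.6167  0.0625  0.1907]
[-0.31   0.     0.012] [-0.2551 -0.0725  0.1905]
```

View pics/t2.png

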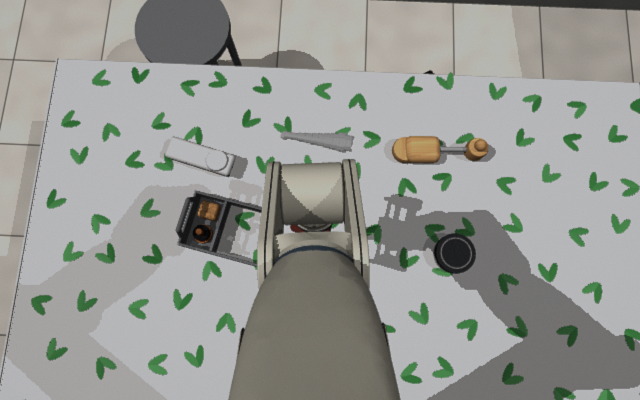

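The arm hides the door area at around (315,215) and the tin at (455,253) is undisturbed. I'll move behind the tin, stay high, and look again.

Request:
{"fn": "play_rows", "kwargs": {
  "commands": [
    {"x": -0.08,"y": 0.01,"z": 0,"rx": 0,"ry": 0,"rz": 0,"jaw": -0.1},
    {"x": -0.17,"y": 0.02,"z": 0,"rx": 0,"ry": 0,"rz": 0,"jaw": -0.1},
    {"x": -0.26,"y": 0.04,"z": 0,"rx": 0,"ry": 0,"rz": 0,"jaw": -0.1},
    {"x": -0.35,"y": 0.05,"z": 0,"rx": 0,"ry": 0,"rz": 0,"jaw": -0.1},
    {"x": -0.44,"y": 0.06,"z": 0,"rx": 0,"ry": 0,"rz": 0,"jaw": -0.1},
    {"x": -0.53,"y": 0.08,"z": 0,"rx": 0,"ry": 0,"rz": 0,"jaw": -0.1},
    {"x": -0.6,"y": 0.09,"z": 0,"rx": 0,"ry": 0,"rz": 0,"jaw": -0.1},
    {"x": -0.667,"y": 0.096,"z": 0,"rx": 0,"ry": 0,"rz": 0,"jaw": -0.1},
    {"x": -0.667,"y": 0.096,"z": 0,"rx": 0,"ry": 0,"rz": 0,"jaw": -0.1},
    {"x": -0.667,"y": 0.096,"z": 0,"rx": 0,"ry": 0,"rz": 0,"jaw": -0.1}
  ]
}}

```text
time_s: 6.62
position: [0.4903, -0.3469, 0.1222]
tool_rot: [[0.215, 0.977, -0.003], [0.977, -0.215, 0.002], [0.002, -0.003, -1.0]]
force: [0.1, 0.2, 0.2]
opening: 0.0484
gripper_force: 0.0
```

```bash
python3 - <<'E'
from look import *
t=q[(q[:,2]>.026)&(q[:,2]<.04)&(q[:,0]<-.40)&(q[:,0]>-.56)&(abs(q[:,1]+.08)<.1)];print('tin',len(t),t.mean(0) if len(t) else '')
cv2.imwrite('pics/t3.png',f['pixels'][:,:,::-1])
frac(s,[(-.477-.080,-.093,.012),(-.477-.05,-.081,.012),(-.26-.05,0,.012),(-.049,0,.012)])
E
```

```text
6.625 [ 0.4902767  -0.34686021  0.12220972] cad [-0.55699128 -0.09705352] [[0.215, 0.977, -0.003], [0.977, -0.215, 0.002], [0.002, -0.003, -1.0]] 0.04842680476935262 [0.07405799 0.22855108 0.18668844]
doorpts 225 line [ 0.97858816 -0.20582806 -0.13846819 -0.05042883] ang 1.3634865
tin 1260 [-0.47654669 -0.08018807  0.032235  ]
[-0.557 -0.093  0.012] [-0.0003 -0.0062  0.1837]
[-0.527 -0.081  0.012] [ 0.0497 -0.0262  0.1838]
[-0.31   0.     0.012] [ 0.4112 -0.1616  0.1848]
[-0.049  0.     0.012] [ 0.8462 -0.1621  0.1855]
```

View pics/t3.png

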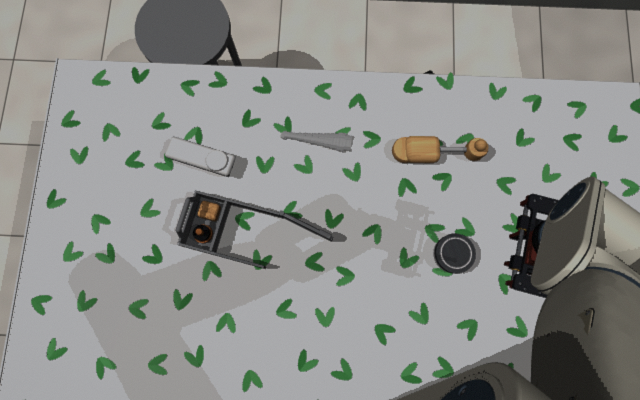

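The door is open only to about 1.36 rad, with its end at (330,237), which would foul the tin's path. I'll push it further open nearer the hinge, clear of the tab.

Request:
{"fn": "play_rows", "kwargs": {
  "commands": [
    {"x": 0.09,"y": -0.03,"z": 0,"rx": 0,"ry": 0,"rz": 0,"jaw": 1},
    {"x": 0.19,"y": -0.06,"z": 0,"rx": 0,"ry": 0,"rz": 0,"jaw": 1},
    {"x": 0.29,"y": -0.08,"z": 0,"rx": 0,"ry": 0,"rz": 0,"jaw": 1},
    {"x": 0.39,"y": -0.11,"z": 0,"rx": 0,"ry": 0,"rz": 0,"jaw": 1},
    {"x": 0.49,"y": -0.13,"z": 0,"rx": 0,"ry": 0,"rz": 0,"jaw": 1},
    {"x": 0.59,"y": -0.15,"z": 0,"rx": 0,"ry": 0,"rz": 0,"jaw": 1},
    {"x": 0.66,"y": -0.162,"z": 0,"rx": 0,"ry": 0,"rz": 0,"jaw": 1},
    {"x": 0.692,"y": -0.162,"z": 0,"rx": 0,"ry": 0,"rz": 0,"jaw": 1},
    {"x": 0.692,"y": -0.162,"z": 0,"rx": 0,"ry": 0,"rz": 0,"jaw": 1},
    {"x": 0.692,"y": -0.162,"z": 0.08,"rx": 0,"ry": 0,"rz": 0,"jaw": 1},
    {"x": 0.692,"y": -0.162,"z": 0.165,"rx": 0,"ry": 0,"rz": 0,"jaw": 1},
    {"x": 0.692,"y": -0.162,"z": 0.165,"rx": 0,"ry": 0,"rz": 0,"jaw": 1},
    {"x": 0.692,"y": -0.145,"z": 0.165,"rx": 0,"ry": 0,"rz": 0,"jaw": 1},
    {"x": 0.692,"y": -0.13,"z": 0.165,"rx": 0,"ry": 0,"rz": 0,"jaw": 1},
    {"x": 0.692,"y": -0.115,"z": 0.165,"rx": 0,"ry": 0,"rz": 0,"jaw": 1},
    {"x": 0.692,"y": -0.1,"z": 0.165,"rx": 0,"ry": 0,"rz": 0,"jaw": 1},
    {"x": 0.692,"y": -0.085,"z": 0.165,"rx": 0,"ry": 0,"rz": 0,"jaw": 1},
    {"x": 0.692,"y": -0.072,"z": 0.165,"rx": 0,"ry": 0,"rz": 0,"jaw": 1},
    {"x": 0.692,"y": -0.063,"z": 0.165,"rx": 0,"ry": 0,"rz": 0,"jaw": 1},
    {"x": 0.692,"y": -0.063,"z": 0.165,"rx": 0,"ry": 0,"rz": 0,"jaw": 1}
  ]
}}

```text
time_s: 9.18
position: [0.5439, 0.0658, 0.0248]
tool_rot: [[0.214, 0.977, -0.0], [0.977, -0.214, -0.0], [-0.0, -0.0, -1.0]]
force: [-0.8, 0.1, -0.3]
opening: 0.0003
gripper_force: 0.0
```

```bash
python3 - <<'E'
from h import *
from station import *
s=sense();print(s['time_s'],tocad(s['position']),s['position'],s['force'])
f=grab_frame('side');P=cloud(f).reshape(-1,3)[(f['z_map']>0).ravel()]
q=np.c_[(P[:,:2]-O)@X,(P[:,:2]-O)@Y,P[:,2]]
d=q[(q[:,2]>.037)&(q[:,2]<.046)&(q[:,0]<-.075)&(q[:,0]>-.26)&(q[:,1]<-.03)&(q[:,1]>-.16)]
for b in np.arange(-.2,-.07,.02):
    k=d[abs(d[:,0]-b)<.01];print(round(b,2),len(k),np.round(np.median(k[:,1]),3) if len(k) else '')
E
```

```text
9.175 [-0.14244128 -0.06118093] [0.5438994  0.06576936 0.02476388] [-0.80892258  0.09782308 -0.28829395]
-0.2 4 -0.039
-0.18 10 -0.04
-0.16 41 -0.046
-0.14 44 -0.051
-0.12 43 -0.055
-0.1 45 -0.06
-0.08 36 -0.062
```

```bash
python3 - <<'E'
from h import *
from station import *
f=grab_frame('side');cv2.imwrite('pics/s2.png',cv2.resize(f['pixels'][130:390,220:520,::-1],None,fx=2.2,fy=2.2))
E
```

```text
(no output)
```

View pics/s2.png

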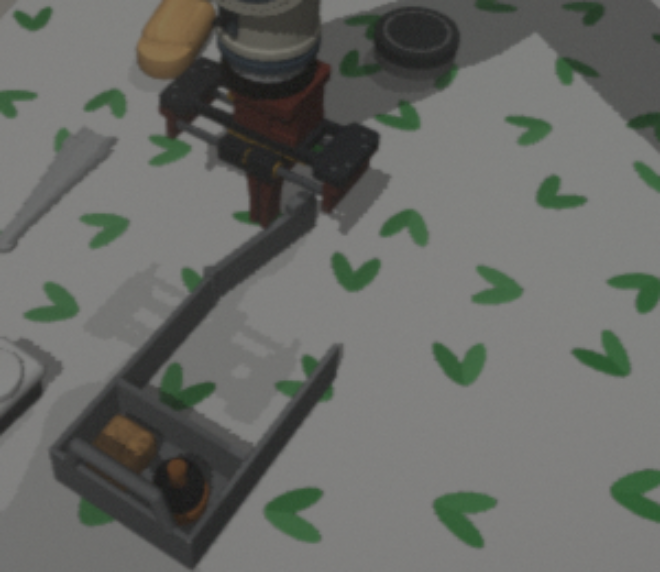

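The side view shows the closed fingers at (262,205), on the outer side of the door. The door is still at about 1.37 rad, hinge at (210,280), end at (310,215). I'll check where the fingers really are.

```bash
python3 - <<'E'
from h import *
from station import *
s=sense();print(s['time_s'],tocad(s['position']),s['position'],s['force'])
for n in('side','top'):
    f=grab_frame(n);P=cloud(f);px=f['pixels'].astype(int);q=np.dstack([(P[...,:2]-O)@X,(P[...,:2]-O)@Y,P[...,2]])
    red=(px[...,0]>1.6*px[...,1])&(f['z_map']>0)&(q[...,2]>.01)&(q[...,2]<.1)&(abs(q[...,0]+.142)<.06)&(abs(q[...,1]+.06)<.05)
    k=q[red];print(n,len(k),np.round(np.percentile(k,[2,50,98],axis=0),3).tolist() if len(k) else '')
    t=k[k[:,2]<.06];print(len(t),np.round(np.percentile(t,[2,50,98],axis=0),3).tolist() if len(t) else '')
E
```

```text
9.275 [-0.14253713 -0.06053528] [0.54324819 0.06581382 0.02468627] [ 0.41377468  0.23173583 -0.35843852]
side 0 
0 
top 0 
0
```

```bash
python3 - <<'E'
from h import *
from station import *
f=grab_frame('side');P=cloud(f);px=f['pixels'].astype(int);q=np.dstack([(P[...,:2]-O)@X,(P[...,:2]-O)@Y,P[...,2]])
ok=f['z_map']>0
for u,v in [(262,205),(262,215),(265,190),(252,200),(285,205),(262,180)]:
    U=int(220+u/2.2);V=int(130+v/2.2);print(u,v,px[V,U],ok[V,U],np.round(q[V,U],3))
E
```

```text
262 205 [53 40 37] True [-0.13  -0.056  0.078]
262 215 [57 44 38] True [-0.132 -0.057  0.064]
265 190 [53 38 35] True [-0.13  -0.054  0.098]
252 200 [67 54 51] True [-0.131 -0.068  0.077]
285 205 [73 73 72] True [-0.164 -0.054  0.049]
262 180 [36 33 34] True [-0.108 -0.042  0.136]
```

Request:
{"fn": "play_rows", "kwargs": {
  "commands": [
    {"x": 0,"y": 0,"z": -0.08,"rx": 0,"ry": 0,"rz": 0,"jaw": 1},
    {"x": 0,"y": 0,"z": -0.13,"rx": 0,"ry": 0,"rz": 0,"jaw": 1},
    {"x": 0,"y": -0.05,"z": -0.13,"rx": 0,"ry": 0,"rz": 0,"jaw": 1},
    {"x": 0,"y": -0.1,"z": -0.13,"rx": 0,"ry": 0,"rz": 0,"jaw": 1},
    {"x": 0,"y": -0.1,"z": -0.13,"rx": 0,"ry": 0,"rz": 0,"jaw": 1},
    {"x": 0,"y": -0.1,"z": -0.06,"rx": 0,"ry": 0,"rz": 0,"jaw": 1},
    {"x": 0,"y": -0.1,"z": 0,"rx": 0,"ry": 0,"rz": 0,"jaw": 1},
    {"x": 0,"y": -0.1,"z": 0,"rx": 0,"ry": 0,"rz": 0,"jaw": 1}
  ]
}}

```text
time_s: 10.42
position: [0.4841, 0.0784, 0.023]
tool_rot: [[0.214, 0.977, -0.004], [0.977, -0.214, -0.001], [-0.002, -0.004, -1.0]]
force: [-1.2, 0.3, 0.7]
opening: 0.0004
gripper_force: 0.0
```

```bash
cat > sidedoor.py <<'E'
from h import *
from station import *
def sd():
    s=sense();print(s['time_s'],tocad(s['position']),s['position'][2],s['force'],s['opening'])
    f=grab_frame('side');P=cloud(f).reshape(-1,3)[(f['z_map']>0).ravel()]
    q=np.c_[(P[:,:2]-O)@X,(P[:,:2]-O)@Y,P[:,2]]
    d=q[(q[:,2]>.037)&(q[:,2]<.046)&(q[:,0]<-.075)&(q[:,0]>-.26)&(q[:,1]<.1)&(q[:,1]>-.16)]
    e=cv2.fitLine(d[:,:2].astype(np.float32),cv2.DIST_HUBER,0,.01,.01).ravel();print('doorpts',len(d),'line',e,'ang',np.arctan2(-e[0],e[1])%np.pi)
    return s,f,q
if __name__=='__main__':
    s,f,q=sd();cv2.imwrite('pics/s3.png',cv2.resize(f['pixels'][130:390,220:520,::-1],None,fx=2.2,fy=2.2))
E
python3 sidedoor.py
```

```text
10.425 [-1.42937039e-01 -8.30341005e-05] 0.022968341100343827 [-1.18152232  0.32768992  0.71456167] 0.0003889511138769895
doorpts 209 line [ 0.9773921  -0.21143492 -0.11302701 -0.05566885] ang 1.3577535
```

View pics/s3.png

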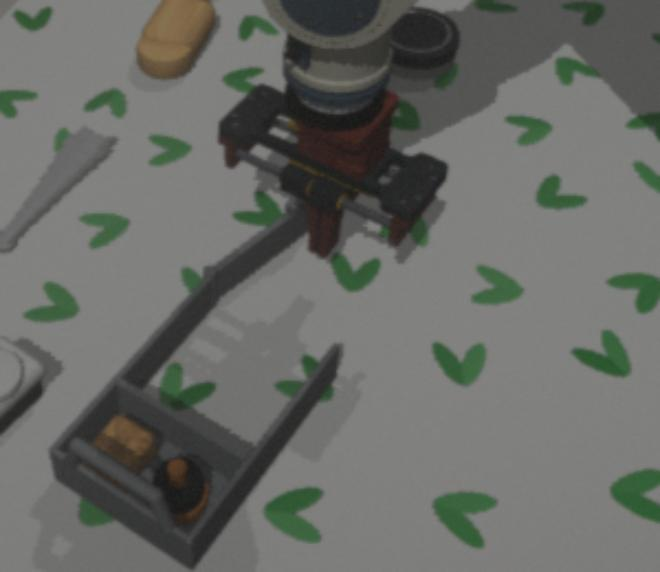

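The closed fingers at (322,250) are now on the inner side of the door. I'll push in a short step and check.

Request:
{"fn": "play_rows", "kwargs": {
  "commands": [
    {"x": 0,"y": 0.015,"z": 0,"rx": 0,"ry": 0,"rz": 0,"jaw": 1},
    {"x": 0,"y": 0.03,"z": 0,"rx": 0,"ry": 0,"rz": 0,"jaw": 1},
    {"x": 0,"y": 0.045,"z": 0,"rx": 0,"ry": 0,"rz": 0,"jaw": 1},
    {"x": 0,"y": 0.06,"z": 0,"rx": 0,"ry": 0,"rz": 0,"jaw": 1},
    {"x": 0,"y": 0.07,"z": 0,"rx": 0,"ry": 0,"rz": 0,"jaw": 1},
    {"x": 0,"y": 0.08,"z": 0,"rx": 0,"ry": 0,"rz": 0,"jaw": 1},
    {"x": 0,"y": 0.08,"z": 0,"rx": 0,"ry": 0,"rz": 0,"jaw": 1}
  ]
}}

```text
time_s: 11.35
position: [0.5323, 0.0683, 0.0248]
tool_rot: [[0.214, 0.977, 0.0], [0.977, -0.214, 0.0], [0.0, 0.0, -1.0]]
force: [0.9, -0.3, 0.1]
opening: 0.0003
gripper_force: 0.0
```

```bash
python3 sidedoor.py
```

```text
11.35 [-0.14243252 -0.04926564] 0.0248132244042316 [ 0.85004969 -0.29271588  0.0843416 ] 0.0003035895066084685
doorpts 167 line [ 0.9705055  -0.24107918 -0.12625363 -0.05278006] ang 1.3273187
```

```bash
python3 - <<'E'
from sidedoor import *
s,f,q=sd()
for lo,hi in((.004,.03),(.036,.046),(.047,.06),(.065,.09)):
    print(lo)
    for b in np.arange(-.21,-.07,.01):
        k=q[(q[:,2]>lo)&(q[:,2]<hi)&(abs(q[:,0]-b)<.005)&(q[:,1]>-.1)&(q[:,1]<.03)]
        if len(k): print(round(b,2),len(k),np.round(np.percentile(k[:,1],[5,50,95]),3))
E
```

```text
11.4 [-0.1424778  -0.04886971] 0.024759537271059104 [0.029772   0.45606476 0.46534694] 0.0006017854561444579
doorpts 169 line [ 0.97290146 -0.2312201  -0.11781654 -0.05460351] ang 1.3374648
0.004
-0.21 2 [-0.044 -0.031 -0.018]
-0.2 2 [-0.027 -0.002  0.023]
-0.19 23 [-0.04  -0.039 -0.03 ]
-0.18 30 [-0.042 -0.04  -0.027]
-0.17 29 [-0.045 -0.043 -0.037]
-0.16 31 [-0.047 -0.045 -0.017]
-0.15 30 [-0.048 -0.047 -0.045]
-0.14 31 [-0.051 -0.049 -0.047]
-0.13 33 [-0.053 -0.051 -0.044]
-0.12 30 [-0.055 -0.053 -0.052]
-0.11 33 [-0.069 -0.055 -0.051]
-0.1 31 [-0.058 -0.057 -0.055]
-0.09 31 [-0.061 -0.059 -0.058]
-0.08 31 [-0.063 -0.061 -0.059]
0.036
-0.2 1 [-0.041 -0.041 -0.041]
-0.19 4 [-0.039 -0.039 -0.037]
-0.18 8 [-0.04  -0.039 -0.038]
-0.17 6 [-0.043 -0.041 -0.04 ]
-0.16 11 [-0.046 -0.045 -0.042]
-0.15 4 [-0.047 -0.047 -0.045]
-0.14 2 [-0.056 -0.053 -0.05 ]
-0.13 24 [-0.058 -0.052 -0.05 ]
-0.12 26 [-0.059 -0.054 -0.052]
-0.11 23 [-0.061 -0.056 -0.054]
-0.1 24 [-0.064 -0.059 -0.056]
-0.09 25 [-0.065 -0.061 -0.057]
-0.08 24 [-0.067 -0.062 -0.059]
0.047
-0.19 5 [-0.044 -0.038 -0.037]
-0.18 28 [-0.048 -0.043 -0.038]
-0.17 27 [-0.049 -0.042 -0.039]
-0.16 10 [-0.045 -0.043 -0.042]
-0.15 7 [-0.041 -0.041 -0.04 ]
-0.14 9 [-0.041 -0.041 -0.04 ]
-0.13 36 [-0.058 -0.05  -0.041]
0.065
-0.15 16 [-0.041 -0.04  -0.039]
-0.14 16 [-0.041 -0.04  -0.038]
-0.13 90 [-0.058 -0.048 -0.04 ]
```

```bash
python3 - <<'E'
from sidedoor import *
s,f,q=sd()
k=q[(abs(q[:,0]+.142)<.016)&(q[:,1]>-.0445)&(q[:,1]<-.03)&(q[:,2]>.005)&(q[:,2]<.1)]
print(np.round(k[np.argsort(k[:,2])][:25],3).tolist())
k=q[(abs(q[:,0]+.132)<.006)&(q[:,1]>-.046)&(q[:,1]<-.03)&(q[:,2]>.005)&(q[:,2]<.1)]
print(np.round(k[np.argsort(k[:,2])][:12],3).tolist())
E
```

```text
11.45 [-0.14253058 -0.04863266] 0.02473985259152399 [-0.10942476 -0.18202578  0.04877599] 0.0004185185074253504
doorpts 170 line [ 0.9743223  -0.22515781 -0.11054594 -0.05629803] ang 1.3436913
[[-0.158, -0.044, 0.008], [-0.13, -0.042, 0.049], [-0.136, -0.041, 0.05], [-0.138, -0.04, 0.052], [-0.13, -0.044, 0.052], [-0.132, -0.04, 0.052], [-0.143, -0.041, 0.052], [-0.15, -0.04, 0.052], [-0.13, -0.042, 0.053], [-0.139, -0.041, 0.053], [-0.146, -0.04, 0.054], [-0.136, -0.041, 0.054], [-0.137, -0.042, 0.054], [-0.15, -0.041, 0.054], [-0.131, -0.04, 0.055], [-0.142, -0.04, 0.056], [-0.146, -0.04, 0.056], [-0.129, -0.041, 0.057], [-0.132, -0.041, 0.057], [-0.13, -0.044, 0.057], [-0.13, -0.042, 0.058], [-0.14, -0.041, 0.058], [-0.151, -0.039, 0.058], [-0.137, -0.04, 0.059], [-0.146, -0.041, 0.059]]
[[-0.13, -0.042, 0.049], [-0.136, -0.041, 0.05], [-0.129, -0.046, 0.051], [-0.13, -0.044, 0.052], [-0.132, -0.04, 0.052], [-0.131, -0.045, 0.053], [-0.13, -0.042, 0.053], [-0.136, -0.041, 0.054], [-0.137, -0.042, 0.054], [-0.131, -0.04, 0.055], [-0.129, -0.041, 0.057], [-0.132, -0.041, 0.057]]
```

The true fingertips sit about 24 mm above the reported TCP height (seen bottom at z≈0.049 against 0.025 reported), so they passed over the panel. I'll go inside and lower them gently, then check.

Request:
{"fn": "play_rows", "kwargs": {
  "commands": [
    {"x": 0,"y": -0.035,"z": 0,"rx": 0,"ry": 0,"rz": 0,"jaw": 1},
    {"x": 0,"y": -0.07,"z": 0,"rx": 0,"ry": 0,"rz": 0,"jaw": 1},
    {"x": 0,"y": -0.07,"z": 0.01,"rx": 0,"ry": 0,"rz": 0,"jaw": 1},
    {"x": 0,"y": -0.07,"z": 0.02,"rx": 0,"ry": 0,"rz": 0,"jaw": 1},
    {"x": 0,"y": -0.07,"z": 0.025,"rx": 0,"ry": 0,"rz": 0,"jaw": 1},
    {"x": 0,"y": -0.07,"z": 0.025,"rx": 0,"ry": 0,"rz": 0,"jaw": 1}
  ]
}}

```text
time_s: 12.25
position: [0.4912, 0.0773, 0.0094]
tool_rot: [[0.215, 0.977, -0.0], [0.977, -0.215, -0.0], [-0.0, -0.0, -1.0]]
force: [-0.8, -0.4, -0.9]
opening: 0.0002
gripper_force: 0.0
```

```bash
cat > tip.py <<'E'
from sidedoor import *
s,f,q=sd();c=tocad(s['position'])
k=q[(abs(q[:,0]-c[0])<.016)&(abs(q[:,1]-c[1])<.018)&(q[:,2]>.004)&(q[:,2]<.1)]
k=k[np.argsort(k[:,2])];print(len(k),np.round(k[:15],3).tolist())
E
python3 tip.py
```

```text
12.25 [-0.14247591 -0.00722391] 0.009438582372586497 [-0.79298114 -0.4192848  -0.93941281] 0.0002330467401787756
doorpts 242 line [ 0.9817058  -0.19040425 -0.12250533 -0.05408521] ang 1.3792225
285 [[-0.13, -0.003, 0.004], [-0.141, -0.014, 0.004], [-0.156, 0.009, 0.004], [-0.131, -0.012, 0.032], [-0.133, -0.009, 0.033], [-0.131, -0.003, 0.034], [-0.143, 0.001, 0.035], [-0.13, -0.0, 0.035], [-0.133, 0.0, 0.036], [-0.139, 0.001, 0.036], [-0.145, -0.0, 0.036], [-0.129, -0.004, 0.037], [-0.132, -0.017, 0.037], [-0.13, -0.003, 0.037], [-0.13, -0.016, 0.037]]
```

Request:
{"fn": "play_rows", "kwargs": {
  "commands": [
    {"x": 0,"y": 0,"z": 0.012,"rx": 0,"ry": 0,"rz": 0,"jaw": 1},
    {"x": 0,"y": 0,"z": 0.025,"rx": 0,"ry": 0,"rz": 0,"jaw": 1},
    {"x": 0,"y": 0,"z": 0.025,"rx": 0,"ry": 0,"rz": 0,"jaw": 1},
    {"x": 0,"y": 0.015,"z": 0.025,"rx": 0,"ry": 0,"rz": 0,"jaw": 1},
    {"x": 0,"y": 0.03,"z": 0.025,"rx": 0,"ry": 0,"rz": 0,"jaw": 1},
    {"x": 0,"y": 0.045,"z": 0.025,"rx": 0,"ry": 0,"rz": 0,"jaw": 1},
    {"x": 0,"y": 0.06,"z": 0.025,"rx": 0,"ry": 0,"rz": 0,"jaw": 1},
    {"x": 0,"y": 0.07,"z": 0.025,"rx": 0,"ry": 0,"rz": 0,"jaw": 1},
    {"x": 0,"y": 0.08,"z": 0.025,"rx": 0,"ry": 0,"rz": 0,"jaw": 1},
    {"x": 0,"y": 0.088,"z": 0.025,"rx": 0,"ry": 0,"rz": 0,"jaw": 1},
    {"x": 0,"y": 0.088,"z": 0.025,"rx": 0,"ry": 0,"rz": 0,"jaw": 1}
  ]
}}

```text
time_s: 13.68
position: [0.543, 0.0661, -0.0051]
tool_rot: [[0.214, 0.977, 0.001], [0.977, -0.214, 0.0], [0.0, 0.001, -1.0]]
force: [-0.3, 0.3, -0.0]
opening: 0.0006
gripper_force: 0.0
```

```bash
python3 tip.py
```

```text
13.675 [-0.14234824 -0.06024627] -0.005101853181890319 [-0.25369434  0.28163728 -0.0164599 ] 0.0005922887265817812
doorpts 156 line [ 0.9999972  -0.00237764 -0.11033318 -0.06993886] ang 1.5684187
299 [[-0.138, -0.072, 0.006], [-0.132, -0.071, 0.008], [-0.127, -0.069, 0.008], [-0.129, -0.071, 0.009], [-0.13, -0.071, 0.011], [-0.132, -0.07, 0.012], [-0.134, -0.071, 0.013], [-0.128, -0.07, 0.016], [-0.131, -0.068, 0.017], [-0.129, -0.071, 0.018], [-0.131, -0.065, 0.019], [-0.13, -0.057, 0.02], [-0.13, -0.069, 0.021], [-0.132, -0.07, 0.021], [-0.13, -0.055, 0.021]]
```

The door is now open past a right angle, about 1.6 rad, and force is near zero. Next I back off, lift and go behind the tin.

Request:
{"fn": "play_rows", "kwargs": {
  "commands": [
    {"x": 0,"y": -0.02,"z": 0,"rx": 0,"ry": 0,"rz": 0,"jaw": 1},
    {"x": 0,"y": -0.02,"z": -0.1,"rx": 0,"ry": 0,"rz": 0,"jaw": 1},
    {"x": 0,"y": -0.02,"z": -0.2,"rx": 0,"ry": 0,"rz": 0,"jaw": 1},
    {"x": -0.09,"y": -0.01,"z": -0.2,"rx": 0,"ry": 0,"rz": 0,"jaw": -0.1},
    {"x": -0.19,"y": 0,"z": -0.2,"rx": 0,"ry": 0,"rz": 0,"jaw": -0.1},
    {"x": -0.29,"y": 0.02,"z": -0.2,"rx": 0,"ry": 0,"rz": 0,"jaw": -0.1},
    {"x": -0.39,"y": 0.03,"z": -0.2,"rx": 0,"ry": 0,"rz": 0,"jaw": -0.1},
    {"x": -0.49,"y": 0.04,"z": -0.2,"rx": 0,"ry": 0,"rz": 0,"jaw": -0.1},
    {"x": -0.59,"y": 0.05,"z": -0.2,"rx": 0,"ry": 0,"rz": 0,"jaw": -0.1},
    {"x": -0.66,"y": 0.055,"z": -0.2,"rx": 0,"ry": 0,"rz": 0,"jaw": -0.1},
    {"x": -0.7,"y": 0.055,"z": -0.2,"rx": 0,"ry": 0,"rz": 0,"jaw": -0.1},
    {"x": -0.7,"y": 0.055,"z": -0.2,"rx": 0,"ry": 0,"rz": 0,"jaw": -0.1},
    {"x": -0.7,"y": 0.055,"z": -0.12,"rx": 0,"ry": 0,"rz": 0,"jaw": -0.1},
    {"x": -0.7,"y": 0.055,"z": -0.04,"rx": 0,"ry": 0,"rz": 0,"jaw": -0.1},
    {"x": -0.7,"y": 0.055,"z": 0.008,"rx": 0,"ry": 0,"rz": 0,"jaw": -0.1},
    {"x": -0.7,"y": 0.055,"z": 0.008,"rx": 0,"ry": 0,"rz": 0,"jaw": -0.1}
  ]
}}

```text
time_s: 15.72
position: [0.4832, -0.3482, -0.012]
tool_rot: [[0.213, 0.977, -0.004], [0.977, -0.213, 0.003], [0.002, -0.005, -1.0]]
force: [0.7, 0.8, 0.0]
opening: 0.0483
gripper_force: 0.0
```

```bash
cat > tin.py <<'E'
from look import *
m=(q[:,2]>.027)&(q[:,2]<.037)
col=f['pixels'].reshape(-1,3)[(f['z_map']>0).ravel()]
dk=col.max(1)<90
t=q[m&dk&(q[:,0]>-.56)&(q[:,0]<.06)&(abs(q[:,1]+.03)<.11)&~((q[:,1]<-.047)&(q[:,0]>-.25))]
if len(t)>50:
    med=np.median(t,0);t=t[np.hypot(*(t-med)[:,:2].T)<.055];c,r=cv2.minEnclosingCircle(t[:,:2].astype(np.float32));print('tin',len(t),np.round(t.mean(0),4),np.round(c,4),r)
E
python3 - <<'E'
from tin import *
frac(s,[(-.534,-.085,-.012),(-.31,0,-.012),(-.049,0,-.012)])
E
```

```text
15.725 [ 0.48324174 -0.34815778 -0.01197786] cad [-0.55976348 -0.09045888] [[0.213, 0.977, -0.004], [0.977, -0.213, 0.003], [0.002, -0.005, -1.0]] 0.04828486468341031 [0.72686116 0.84932008 0.00900188]
doorpts 233 line [ 0.9951514   0.09835491 -0.14074364 -0.07235943] ang 1.6693106
tin 1093 [-0.4766 -0.0801  0.0321] [-0.4775 -0.0806] 0.046412210911512375
[-0.534 -0.085 -0.012] [ 0.0429 -0.009   0.0002]
[-0.31   0.    -0.012] [ 0.4164 -0.1503  0.0018]
[-0.049  0.    -0.012] [ 0.8514 -0.1498  0.0029]
```

Request:
{"fn": "play_rows", "kwargs": {
  "commands": [
    {"x": 0.025,"y": -0.017,"z": 0,"rx": 0,"ry": 0,"rz": 0,"jaw": -0.1},
    {"x": 0.045,"y": -0.017,"z": 0,"rx": 0,"ry": 0,"rz": 0,"jaw": -0.1},
    {"x": 0.056,"y": -0.017,"z": 0,"rx": 0,"ry": 0,"rz": 0,"jaw": -0.1},
    {"x": 0.07,"y": -0.022,"z": 0,"rx": 0,"ry": 0,"rz": 0,"jaw": -0.1},
    {"x": 0.088,"y": -0.029,"z": 0,"rx": 0,"ry": 0,"rz": 0,"jaw": -0.1},
    {"x": 0.106,"y": -0.035,"z": 0,"rx": 0,"ry": 0,"rz": 0,"jaw": -0.1},
    {"x": 0.124,"y": -0.042,"z": 0,"rx": 0,"ry": 0,"rz": 0,"jaw": -0.1},
    {"x": 0.142,"y": -0.049,"z": 0,"rx": 0,"ry": 0,"rz": 0,"jaw": -0.1},
    {"x": 0.16,"y": -0.055,"z": 0,"rx": 0,"ry": 0,"rz": 0,"jaw": -0.1},
    {"x": 0.178,"y": -0.062,"z": 0,"rx": 0,"ry": 0,"rz": 0,"jaw": -0.1},
    {"x": 0.196,"y": -0.069,"z": 0,"rx": 0,"ry": 0,"rz": 0,"jaw": -0.1},
    {"x": 0.214,"y": -0.075,"z": 0,"rx": 0,"ry": 0,"rz": 0,"jaw": -0.1},
    {"x": 0.232,"y": -0.082,"z": 0,"rx": 0,"ry": 0,"rz": 0,"jaw": -0.1},
    {"x": 0.25,"y": -0.089,"z": 0,"rx": 0,"ry": 0,"rz": 0,"jaw": -0.1},
    {"x": 0.25,"y": -0.089,"z": 0,"rx": 0,"ry": 0,"rz": 0,"jaw": -0.1}
  ]
}}

```text
time_s: 17.65
position: [0.4638, -0.192, -0.0102]
tool_rot: [[0.213, 0.977, -0.002], [0.977, -0.213, 0.001], [0.001, -0.002, -1.0]]
force: [0.2, 0.1, 0.4]
opening: 0.0486
gripper_force: 0.0
```

```bash
cat > tin2.py <<'E'
from sidedoor import *
s,f,q=sd();c=tocad(s['position'])
col=f['pixels'].reshape(-1,3)[(f['z_map']>0).ravel()]
t=q[(q[:,2]>.028)&(q[:,2]<.036)&(q[:,0]-c[0]>0)&(q[:,0]-c[0]<.11)&(abs(q[:,1]-c[1])<.055)]
if len(t)>50: cc,r=cv2.minEnclosingCircle(t[:,:2].astype(np.float32));print('tin',len(t),np.round(t.mean(0),4),np.round(cc,4),r)
E
python3 - <<'E'
from tin2 import *
frac(s,[(-.31,0,-.012),(-.049,0,-.012)])
import look
E
```

```text
17.65 [-0.41133835 -0.038039  ] -0.010182762193819271 [0.18531788 0.12262831 0.40952193] 0.048638619909964875
doorpts 182 line [ 0.9961009   0.08822096 -0.13544004 -0.0728521 ] ang 1.6591321
tin 946 [-0.3578 -0.0371  0.0327] [-0.364  -0.0342] 0.053555138409137726
[-0.31   0.    -0.012] [ 0.1689 -0.0633  0.0032]
[-0.049  0.    -0.012] [ 0.6039 -0.0631  0.0035]
17.7 [ 0.46402601 -0.19243335 -0.0101795 ] cad [-0.41175255 -0.03838101] [[0.214, 0.977, -0.001], [0.977, -0.214, 0.001], [0.0, -0.001, -1.0]] 0.048303086045563416 [ 0.67912231 -0.11540921  0.07069208]
doorpts 228 line [ 0.9953388   0.09643986 -0.14052843 -0.07238722] ang 1.6673864
```

Request:
{"fn": "play_rows", "kwargs": {
  "commands": [
    {"x": 0.02,"y": -0.007,"z": 0.001,"rx": 0,"ry": 0,"rz": 0,"jaw": -0.1},
    {"x": 0.038,"y": -0.014,"z": 0.001,"rx": 0,"ry": 0,"rz": 0,"jaw": -0.1},
    {"x": 0.056,"y": -0.021,"z": 0.001,"rx": 0,"ry": 0,"rz": 0,"jaw": -0.1},
    {"x": 0.074,"y": -0.028,"z": 0.001,"rx": 0,"ry": 0,"rz": 0,"jaw": -0.1},
    {"x": 0.092,"y": -0.035,"z": 0.001,"rx": 0,"ry": 0,"rz": 0,"jaw": -0.1},
    {"x": 0.11,"y": -0.041,"z": 0.001,"rx": 0,"ry": 0,"rz": 0,"jaw": -0.1},
    {"x": 0.128,"y": -0.048,"z": 0.001,"rx": 0,"ry": 0,"rz": 0,"jaw": -0.1},
    {"x": 0.146,"y": -0.054,"z": 0.001,"rx": 0,"ry": 0,"rz": 0,"jaw": -0.1},
    {"x": 0.165,"y": -0.06,"z": 0.001,"rx": 0,"ry": 0,"rz": 0,"jaw": -0.1},
    {"x": 0.185,"y": -0.063,"z": 0.001,"rx": 0,"ry": 0,"rz": 0,"jaw": -0.1},
    {"x": 0.205,"y": -0.063,"z": 0.001,"rx": 0,"ry": 0,"rz": 0,"jaw": -0.1},
    {"x": 0.225,"y": -0.063,"z": 0.001,"rx": 0,"ry": 0,"rz": 0,"jaw": -0.1},
    {"x": 0.245,"y": -0.063,"z": 0.001,"rx": 0,"ry": 0,"rz": 0,"jaw": -0.1},
    {"x": 0.265,"y": -0.063,"z": 0.001,"rx": 0,"ry": 0,"rz": 0,"jaw": -0.1},
    {"x": 0.285,"y": -0.063,"z": 0.001,"rx": 0,"ry": 0,"rz": 0,"jaw": -0.1},
    {"x": 0.3,"y": -0.063,"z": 0.001,"rx": 0,"ry": 0,"rz": 0,"jaw": -0.1},
    {"x": 0.3,"y": -0.063,"z": 0.001,"rx": 0,"ry": 0,"rz": 0,"jaw": -0.1}
  ]
}}

```text
time_s: 19.88
position: [0.4665, -0.0087, -0.0106]
tool_rot: [[0.213, 0.977, 0.0], [0.977, -0.213, 0.0], [0.0, 0.0, -1.0]]
force: [-0.9, -0.8, 1.1]
opening: 0.0482
gripper_force: 0.0
```

```bash
python3 - <<'E'
from tin2 import *
print(np.round(np.percentile(t,[1,99],axis=0),3).tolist())
frac(s,[(-.049,0,-.012),(-.045,0,-.012)])
E
```

```text
19.875 [-0.23171034 -0.0014656 ] -0.01055711500314354 [-0.94580941 -0.77648153  1.09363806] 0.04816221505929045
doorpts 226 line [ 0.9135704  -0.40668058 -0.14650564 -0.06033897] ang 1.1519786
tin 1313 [-0.1784 -0.0003  0.0326] [-0.1858  0.0019] 0.053481575101614
[[-0.224, -0.044, 0.028], [-0.136, 0.042, 0.036]]
[-0.049  0.    -0.012] [ 0.3045 -0.0023  0.0024]
[-0.045  0.    -0.012] [ 0.3112 -0.0023  0.0024]
```

Request:
{"fn": "play_rows", "kwargs": {
  "commands": [
    {"x": 0.018,"y": -0.002,"z": 0.001,"rx": 0,"ry": 0,"rz": 0,"jaw": -0.1},
    {"x": 0.038,"y": -0.002,"z": 0.001,"rx": 0,"ry": 0,"rz": 0,"jaw": -0.1},
    {"x": 0.058,"y": -0.002,"z": 0.001,"rx": 0,"ry": 0,"rz": 0,"jaw": -0.1},
    {"x": 0.078,"y": -0.002,"z": 0.001,"rx": 0,"ry": 0,"rz": 0,"jaw": -0.1},
    {"x": 0.098,"y": -0.002,"z": 0.001,"rx": 0,"ry": 0,"rz": 0,"jaw": -0.1},
    {"x": 0.118,"y": -0.002,"z": 0.001,"rx": 0,"ry": 0,"rz": 0,"jaw": -0.1},
    {"x": 0.138,"y": -0.002,"z": 0.001,"rx": 0,"ry": 0,"rz": 0,"jaw": -0.1},
    {"x": 0.158,"y": -0.002,"z": 0.001,"rx": 0,"ry": 0,"rz": 0,"jaw": -0.1},
    {"x": 0.178,"y": -0.002,"z": 0.001,"rx": 0,"ry": 0,"rz": 0,"jaw": -0.1},
    {"x": 0.198,"y": -0.002,"z": 0.001,"rx": 0,"ry": 0,"rz": 0,"jaw": -0.1},
    {"x": 0.216,"y": -0.002,"z": 0.001,"rx": 0,"ry": 0,"rz": 0,"jaw": -0.1},
    {"x": 0.234,"y": -0.002,"z": 0.001,"rx": 0,"ry": 0,"rz": 0,"jaw": -0.1},
    {"x": 0.25,"y": -0.002,"z": 0.001,"rx": 0,"ry": 0,"rz": 0,"jaw": -0.1},
    {"x": 0.265,"y": -0.002,"z": 0.001,"rx": 0,"ry": 0,"rz": 0,"jaw": -0.1},
    {"x": 0.278,"y": -0.002,"z": 0.001,"rx": 0,"ry": 0,"rz": 0,"jaw": -0.1},
    {"x": 0.289,"y": -0.002,"z": 0.001,"rx": 0,"ry": 0,"rz": 0,"jaw": -0.1},
    {"x": 0.298,"y": -0.002,"z": 0.001,"rx": 0,"ry": 0,"rz": 0,"jaw": -0.1},
    {"x": 0.305,"y": -0.002,"z": 0.001,"rx": 0,"ry": 0,"rz": 0,"jaw": -0.1},
    {"x": 0.305,"y": -0.002,"z": 0.001,"rx": 0,"ry": 0,"rz": 0,"jaw": -0.1}
  ]
}}

```text
time_s: 22.3
position: [0.5045, 0.17, -0.0112]
tool_rot: [[0.214, 0.977, 0.0], [0.977, -0.214, 0.0], [0.0, 0.0, -1.0]]
force: [0.1, -0.1, -0.3]
opening: 0.0481
gripper_force: 0.0
```

```bash
python3 - <<'E'
from tin2 import *
t=t[(abs(t[:,1])<.055)&(t[:,0]<.058)];print(len(t),t.mean(0),np.round(np.percentile(t,[1,99],axis=0),3).tolist())
E
```

```text
22.3 [-0.0490133  -0.00037903] -0.01119579449584638 [ 0.07226698 -0.12070592 -0.32453844] 0.048108729511926546Traceback (most recent call last):
  File "<stdin>", line 1, in <module>
  File "tin2.py", line 2, in <module>
    s,f,q=sd();c=tocad(s['position'])
          ~~^^
  File "sidedoor.py", line 8, in sd
    e=cv2.fitLine(d[:,:2].astype(np.float32),cv2.DIST_HUBER,0,.01,.01).ravel();print('doorpts',len(d),'line',e,'ang',np.arctan2(-e[0],e[1])%np.pi)
      ~~~~~~~~~~~^^^^^^^^^^^^^^^^^^^^^^^^^^^^^^^^^^^^^^^^^^^^^^^^^^^^^
cv2.error: OpenCV(4.12.0) /io/opencv/modules/imgproc/src/linefit.cpp:50: error: (-215:Assertion failed) count > 0 in function 'fitLine2D_wods'
```

Request:
{"fn": "play_rows", "kwargs": {
  "commands": [
    {"x": -0.008,"y": 0,"z": 0,"rx": 0,"ry": 0,"rz": 0,"jaw": -0.1},
    {"x": -0.009,"y": 0,"z": -0.07,"rx": 0,"ry": 0,"rz": 0,"jaw": -0.1},
    {"x": -0.009,"y": 0,"z": -0.15,"rx": 0,"ry": 0,"rz": 0,"jaw": -0.1},
    {"x": -0.06,"y": 0.07,"z": -0.2,"rx": 0,"ry": 0,"rz": 0,"jaw": 1},
    {"x": -0.1,"y": 0.14,"z": -0.2,"rx": 0,"ry": 0,"rz": 0,"jaw": 1},
    {"x": -0.155,"y": 0.19,"z": -0.2,"rx": 0,"ry": 0,"rz": 0,"jaw": 1},
    {"x": -0.155,"y": 0.19,"z": -0.2,"rx": 0,"ry": 0,"rz": 0,"jaw": 1}
  ]
}}

```text
time_s: 23.22
position: [0.5971, 0.0518, 0.1089]
tool_rot: [[0.218, 0.976, 0.001], [0.976, -0.218, -0.0], [0.0, 0.001, -1.0]]
force: [0.3, 0.0, 0.3]
opening: 0.0122
gripper_force: 0.0
```

```bash
python3 - <<'E'
from sidedoor import *
s,f,q=sd()
t=q[(q[:,2]>.028)&(q[:,2]<.036)&(abs(q[:,1])<.056)&(abs(q[:,0])<.058)];print(len(t),t.mean(0),np.round(np.percentile(t,[1,99],axis=0),3).tolist())
frac(s,[(*door(1.665,.08,-.035),-.006)]+[(*door(th,.08,-.015),-.006) for th in np.arange(1.6,-.01,-.1)])
E
```

```text
23.225 [-0.14475957 -0.11612257] 0.10889649754458325 [0.28003893 0.0034606  0.29635094] 0.012216395237820872
doorpts 184 line [ 0.9966108   0.08226111 -0.11718451 -0.07108495] ang 1.6531506
1778 [0.00367593 0.00091449 0.03238506] [[-0.041, -0.043, 0.029], [0.045, 0.043, 0.035]]
[-0.143 -0.108 -0.006] [ 0.0031 -0.0131  0.1915]
[-0.146 -0.083 -0.006] [-0.0024 -0.0549  0.1914]
[-0.147 -0.075 -0.006] [-0.0046 -0.0682  0.1914]
[-0.148 -0.067 -0.006] [-0.0056 -0.0818  0.1914]
[-0.148 -0.059 -0.006] [-0.0052 -0.0953  0.1914]
[-0.146 -0.051 -0.006] [-0.0034 -0.1087  0.1914]
[-0.145 -0.043 -0.006] [-0.0003 -0.1219  0.1914]
[-0.142 -0.035 -0.006] [ 0.0041 -0.1348  0.1913]
[-0.138 -0.028 -0.006] [ 0.0098 -0.1471  0.1913]
[-0.134 -0.021 -0.006] [ 0.0167 -0.1588  0.1913]
[-0.13  -0.014 -0.006] [ 0.0247 -0.1697  0.1913]
[-0.124 -0.008 -0.006] [ 0.0337 -0.1798  0.1913]
[-0.118 -0.003 -0.006] [ 0.0438 -0.189   0.1913]
[-0.111  0.002 -0.006] [ 0.0546 -0.1971  0.1913]
[-0.104  0.006 -0.006] [ 0.0663 -0.204   0.1913]
[-0.097  0.009 -0.006] [ 0.0785 -0.2098  0.1913]
[-0.089  0.012 -0.006] [ 0.0913 -0.2143  0.1913]
[-0.081  0.014 -0.006] [ 0.1045 -0.2175  0.1913]
```

Request:
{"fn": "play_rows", "kwargs": {
  "commands": [
    {"x": 0.003,"y": 0,"z": 0.09,"rx": 0,"ry": 0,"rz": 0,"jaw": 1},
    {"x": 0.003,"y": 0,"z": 0.19,"rx": 0,"ry": 0,"rz": 0,"jaw": 1},
    {"x": 0.001,"y": -0.02,"z": 0.191,"rx": 0,"ry": 0,"rz": 0,"jaw": 1},
    {"x": -0.001,"y": -0.04,"z": 0.191,"rx": 0,"ry": 0,"rz": 0,"jaw": 1},
    {"x": -0.003,"y": -0.055,"z": 0.191,"rx": 0,"ry": 0,"rz": 0,"jaw": 1},
    {"x": -0.005,"y": -0.068,"z": 0.191,"rx": 0,"ry": 0,"rz": 0,"jaw": 1},
    {"x": -0.005,"y": -0.082,"z": 0.191,"rx": 0,"ry": 0,"rz": 0,"jaw": 1},
    {"x": -0.005,"y": -0.095,"z": 0.191,"rx": 0,"ry": 0,"rz": 0,"jaw": 1},
    {"x": -0.003,"y": -0.109,"z": 0.191,"rx": 0,"ry": 0,"rz": 0,"jaw": 1},
    {"x": 0,"y": -0.122,"z": 0.191,"rx": 0,"ry": 0,"rz": 0,"jaw": 1},
    {"x": 0.004,"y": -0.135,"z": 0.191,"rx": 0,"ry": 0,"rz": 0,"jaw": 1},
    {"x": 0.01,"y": -0.147,"z": 0.191,"rx": 0,"ry": 0,"rz": 0,"jaw": 1},
    {"x": 0.017,"y": -0.159,"z": 0.191,"rx": 0,"ry": 0,"rz": 0,"jaw": 1},
    {"x": 0.025,"y": -0.17,"z": 0.191,"rx": 0,"ry": 0,"rz": 0,"jaw": 1},
    {"x": 0.034,"y": -0.18,"z": 0.191,"rx": 0,"ry": 0,"rz": 0,"jaw": 1},
    {"x": 0.044,"y": -0.189,"z": 0.191,"rx": 0,"ry": 0,"rz": 0,"jaw": 1},
    {"x": 0.055,"y": -0.197,"z": 0.191,"rx": 0,"ry": 0,"rz": 0,"jaw": 1},
    {"x": 0.066,"y": -0.204,"z": 0.191,"rx": 0,"ry": 0,"rz": 0,"jaw": 1},
    {"x": 0.078,"y": -0.21,"z": 0.191,"rx": 0,"ry": 0,"rz": 0,"jaw": 1},
    {"x": 0.088,"y": -0.213,"z": 0.191,"rx": 0,"ry": 0,"rz": 0,"jaw": 1}
  ]
}}

```text
time_s: 25.78
position: [0.4821, 0.1339, -0.0058]
tool_rot: [[0.214, 0.977, -0.0], [0.977, -0.214, -0.0], [-0.0, -0.0, -1.0]]
force: [0.3, -0.6, -0.8]
opening: 0.0005
gripper_force: 0.3
```

```bash
cat > shut.py <<'E'
from h import *
from station import *
s=sense();print(s['time_s'],tocad(s['position']),s['position'][2],s['force'])
for n in('side','top'):
    f=grab_frame(n);P=cloud(f).reshape(-1,3)[(f['z_map']>0).ravel()]
    q=np.c_[(P[:,:2]-O)@X,(P[:,:2]-O)@Y,P[:,2]]
    print(n)
    for b in np.arange(-.05,.065,.01):
        k=q[(q[:,2]>.034)&(q[:,2]<.047)&(abs(q[:,1]-b)<.005)&(q[:,0]>-.1)&(q[:,0]<-.05)]
        if len(k): print(round(b,2),len(k),np.round(np.percentile(k[:,0],[5,50,95]),4))
    t=q[(q[:,2]>.028)&(q[:,2]<.036)&(abs(q[:,1])<.05)&(abs(q[:,0])<.055)]
    if len(t):print(len(t),t.mean(0),np.round(np.percentile(t,[1,99],axis=0),3).tolist())
E
python3 shut.py
```

```text
25.775 [-0.08914647  0.01374599] -0.005757483950836154 [ 0.29983832 -0.61000209 -0.83888805]
side
-0.05 32 [-0.0696 -0.0642 -0.0623]
-0.04 27 [-0.0706 -0.0656 -0.0631]
-0.03 32 [-0.0711 -0.0655 -0.0639]
-0.02 32 [-0.0722 -0.0668 -0.0639]
-0.01 34 [-0.0723 -0.0681 -0.0651]
0.0 31 [-0.0755 -0.0693 -0.0665]
0.01 43 [-0.0791 -0.0708 -0.0673]
0.02 57 [-0.0952 -0.0742 -0.0681]
0.03 22 [-0.0723 -0.0696 -0.0684]
0.04 16 [-0.0715 -0.0696 -0.068 ]
0.05 18 [-0.0728 -0.0705 -0.0686]
0.06 58 [-0.0777 -0.0702 -0.051 ]
1772 [0.00364724 0.00084676 0.03241416] [[-0.041, -0.043, 0.029], [0.045, 0.043, 0.035]]
top
```

Request:
{"fn": "play_rows", "kwargs": {
  "commands": [
    {"x": 0.004,"y": 0,"z": 0,"rx": 0,"ry": 0,"rz": 0,"jaw": 1},
    {"x": 0.008,"y": 0,"z": 0,"rx": 0,"ry": 0,"rz": 0,"jaw": 1},
    {"x": 0.011,"y": 0,"z": 0,"rx": 0,"ry": 0,"rz": 0,"jaw": 1},
    {"x": 0.013,"y": 0,"z": 0,"rx": 0,"ry": 0,"rz": 0,"jaw": 1},
    {"x": 0.013,"y": 0,"z": 0,"rx": 0,"ry": 0,"rz": 0,"jaw": 1}
  ]
}}

```text
time_s: 26.5
position: [0.484, 0.141, -0.0057]
tool_rot: [[0.214, 0.977, 0.0], [0.977, -0.214, 0.0], [0.0, 0.0, -1.0]]
force: [-0.3, 0.6, -0.1]
opening: 0.0003
gripper_force: 0.2
```

```bash
python3 shut.py
```

```text
26.5 [-0.08173944  0.01340962] -0.005727429070673459 [-0.32999181  0.5636065  -0.0852298 ]
side
-0.05 30 [-0.0677 -0.0626 -0.061 ]
-0.04 31 [-0.0682 -0.0631 -0.0607]
-0.03 29 [-0.0682 -0.0632 -0.0616]
-0.02 31 [-0.0676 -0.0627 -0.061 ]
-0.01 33 [-0.0682 -0.0626 -0.0604]
0.0 34 [-0.0703 -0.0633 -0.0603]
0.01 41 [-0.0713 -0.0654 -0.0615]
0.02 55 [-0.0892 -0.0662 -0.0611]
0.03 16 [-0.0649 -0.0621 -0.0601]
0.04 18 [-0.062  -0.0607 -0.0588]
0.05 16 [-0.0624 -0.0608 -0.0593]
0.06 42 [-0.0669 -0.0585 -0.0517]
1773 [0.00374168 0.00098118 0.0323704 ] [[-0.041, -0.043, 0.029], [0.045, 0.043, 0.036]]
top
```

Request:
{"fn": "play_rows", "kwargs": {
  "commands": [
    {"x": 0.002,"y": 0,"z": 0,"rx": 0,"ry": 0,"rz": 0,"jaw": 1},
    {"x": 0.002,"y": 0,"z": 0,"rx": 0,"ry": 0,"rz": 0,"jaw": 1},
    {"x": -0.03,"y": 0,"z": 0,"rx": 0,"ry": 0,"rz": 0,"jaw": 1},
    {"x": -0.07,"y": 0,"z": 0,"rx": 0,"ry": 0,"rz": 0,"jaw": 1},
    {"x": -0.1,"y": 0,"z": -0.1,"rx": 0,"ry": 0,"rz": 0,"jaw": 1},
    {"x": -0.2,"y": 0,"z": -0.2,"rx": 0,"ry": 0,"rz": 0,"jaw": 1},
    {"x": -0.3,"y": 0,"z": -0.25,"rx": 0,"ry": 0,"rz": 0,"jaw": 1},
    {"x": -0.4,"y": 0,"z": -0.25,"rx": 0,"ry": 0,"rz": 0,"jaw": 1},
    {"x": -0.4,"y": 0,"z": -0.25,"rx": 0,"ry": 0,"rz": 0,"jaw": 1},
    {"x": -0.4,"y": 0,"z": -0.25,"rx": 0,"ry": 0,"rz": 0,"jaw": 1}
  ]
}}

```text
time_s: 27.85
position: [0.432, -0.0951, 0.1446]
tool_rot: [[0.218, 0.976, 0.001], [0.976, -0.218, -0.0], [0.0, 0.001, -1.0]]
force: [0.6, -0.2, 0.2]
opening: 0.0006
gripper_force: 0.0
```

```bash
python3 shut.py; python3 -c "
from h import *
from station import *
f=grab_frame('top');cv2.imwrite('pics/end.png',f['pixels'][:,:,::-1])"
```

```text
27.85 [-0.32348833  0.01375133] 0.14461289196597787 [ 0.59180228 -0.2327923   0.20800253]
side
-0.05 30 [-0.0677 -0.0626 -0.0607]
-0.04 31 [-0.07   -0.063  -0.0614]
-0.03 30 [-0.0694 -0.063  -0.0608]
-0.02 30 [-0.0671 -0.0635 -0.0612]
-0.01 30 [-0.0687 -0.0638 -0.0611]
0.0 32 [-0.0694 -0.0632 -0.0607]
0.01 34 [-0.0682 -0.0632 -0.0608]
0.02 32 [-0.0684 -0.0636 -0.0615]
0.03 17 [-0.0649 -0.062  -0.0594]
0.04 16 [-0.0626 -0.0611 -0.06  ]
0.05 17 [-0.0636 -0.0613 -0.0595]
0.06 41 [-0.0671 -0.0594 -0.052 ]
1775 [0.00379516 0.00083073 0.03245767] [[-0.041, -0.043, 0.029], [0.046, 0.043, 0.035]]
top
-0.05 17 [-0.071  -0.0673 -0.0637]
-0.04 19 [-0.0728 -0.068  -0.0636]
-0.03 20 [-0.0722 -0.0681 -0.0634]
-0.02 17 [-0.0712 -0.0683 -0.0639]
-0.01 17 [-0.071  -0.0675 -0.0633]
0.0 18 [-0.0706 -0.0675 -0.064 ]
0.01 20 [-0.0719 -0.0682 -0.0635]
0.02 18 [-0.0709 -0.0678 -0.0638]
0.03 12 [-0.0707 -0.0675 -0.0636]
0.04 4 [-0.0732 -0.0726 -0.0723]
0.05 3 [-0.0728 -0.0726 -0.0725]
0.06 20 [-0.0707 -0.0613 -0.0518]
1170 [-0.00024004  0.00170804  0.03225913] [[-0.043, -0.041, 0.028], [0.042, 0.044, 0.036]]
```

View pics/end.png

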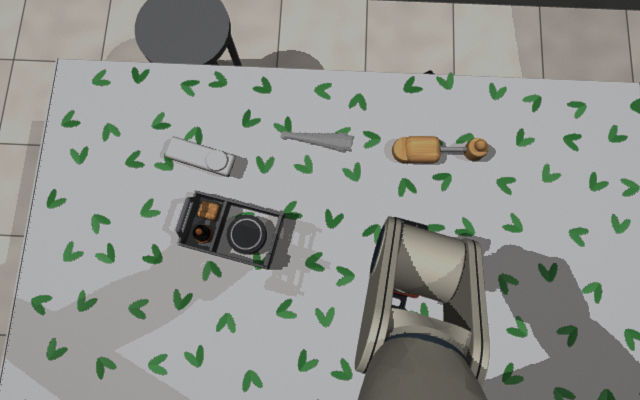

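The tin sits in the bay at (247,235), the door is flush along (282,215)–(272,265), and the brush, shoehorn and shoe tree are where they were.

```bash
python3 -c "
from station import *
print(close_job())"
```

```text
the job is handed in; nothing more can be done
None
```

I've handed the job in; the hand-in gave no verdict. In the last views the tin lies flat within about 4 mm of the bay's centre, the door is shut flush, and the brush, shoe tree and shoehorn look unmoved.

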